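# Wet a brush at the plunger can and degrease a bracket

### The job

The steel bracket has to be degreased. Take the brush out of its rack, press its bristles well down on the sprung pan in the dish of the plunger can to wet them, and lift it out; then, with the bristles touching, brush down the bracket's flat foot from the upright leg out to the free end, and stand the brush back in its slot in the rack, bristles down. Leave the can and the bracket where they stand and do not knock the things around them.

Things in the scene. Friction and masses are not known exactly. Their poses are not given: they have to be found in the camera images.
- brush: Flat brush, 212 mm, beech handle, 80 g; at the start it stands in the rack's slot, handle up, perhaps leaning slightly. y runs from bristles to handle, x across the width, z through the thickness; its centre is at (0, 0, 8) mm. Bristles y -105 to -57 (58 x 16 mm, stiff), ferrule to -22, tapering shoulder to +34, handle to +106 (19 mm wide, 12 mm thick: grip it here, across the 12 mm).
- brush_tip (a point): Middle of the bristle ends: (0, -105, 8) mm in the brush's frame, the lowest point of the standing brush.
- rack: Low grey sheet-steel brush rack fixed to the bench, 90 mm (x) by 156 mm (y), 72 mm high: a drip tray, its floor 4 mm above the bench, and a slotted plate over it. Origin: centre of its underside; z up. A marker pen (fixed) stands in a small hole 58 mm to the +y side of the brush's slot, its top 124 mm above the bench.
- slot (a point): Centre of the brush's slot, at the top of the rack's plate, 72 mm above the bench; same axes as the rack. The slot is 28 mm (x) by 70 mm (y), right through the 5 mm plate; the brush stands in it with its bristle ends on the tray floor 68 mm below, its width along y.
- can: Plunger can: squat round grey steel can, 126 mm across, with an open round steel dish on a neck on top of it, the dish's rim 126 mm above the bench. Loose, 1.3 kg, origin: centre of its underside; z up. The dish's inside is 100 mm across at the rim and about 95 mm at the pan.
- pan_rest (a point): Centre of the top face of the can's sprung pan (a flat perforated metal disc, 84 mm across, lying in the dish) when it is up: 106 mm above the bench, 20 mm below the dish's rim.
- dasher (a joint): How far the sprung pan is pressed down, m: 0 up at rest, 0.016 fully down. It starts to move at about 3 N and needs about 7 N to go fully down; it springs back up when let go.
- bracket: Steel angle bracket, loose, about 1 kg, its flat foot on the bench: foot 150 mm (x) by 76 mm (y), 6 mm thick, two 11 mm holes; an upright leg 70 mm high rises from the foot's +x end. Origin: centre of the foot's underside, z up; the foot's top is at z = 6 mm, the leg's inner face at x = +69 mm (rounded bead in the corner from +58 mm), the free end at x = -75 mm.
- parts_cabinet: Grey steel cabinet of small drawers at the back of the bench, fixed: 300 mm wide (y), its top 210 mm high with a carrying handle to 250 mm; it stands between the left and the right part of the work area. Origin: centre of its underside; the drawer fronts are 70 mm in front of it (-x), one drawer stands open to 110 mm. Carry the brush round the front of it or well over it.
- wax_tin: Flat round green tin, 70 mm across, 38 mm high, loose; origin: centre of its underside. Bystander.
- spray_can: Spray can, 59 mm across, 180 mm high, standing; origin: centre of its underside. Bystander.
- bottle_glue: White bottle with a spout, 61 mm across, 185 mm high, standing; origin: centre of its underside. Bystander.
- tape_measure: Tape measure, 36 x 88 mm, 69 mm high, standing on the bench; origin: centre of its underside. Bystander.
- sanding_block: Cork sanding block, 66 x 100 x 27 mm, lying on the bench; origin: centre of its underside. Bystander.

How it is judged:
On the way, in this order (a step that is already met when the one before it is completed fails the run):
1. the bristles, inside the dish, press the can's pan at least 9 mm down (value of joint dasher above 0.009 m and contact force between brush and can above 0.5 N and horizontal distance between brush_tip and pan_rest below 0.035 m and angle between brush's own y axis and vertical below 0.5 rad), for 0.1 s.
2. the brush is lifted out of the dish and the pan has sprung back up (value of joint dasher below 0.003 m and z of brush_tip in the frame of can above 0.126 m), for 0.1 s.
3. the bristles touch the bracket's foot in its third beside the upright leg (contact force between brush and bracket above 0.3 N and x of brush_tip in the frame of bracket between 0.025 and 0.066 m and y of brush_tip in the frame of bracket between -0.025 and 0.025 m and z of brush_tip in the frame of bracket below 0.02 m), for 0.05 s.
4. the bristles touch the middle of the foot (contact force between brush and bracket above 0.3 N and x of brush_tip in the frame of bracket between -0.02 and 0.02 m and y of brush_tip in the frame of bracket between -0.025 and 0.025 m and z of brush_tip in the frame of bracket below 0.02 m), for 0.05 s.
5. the bristles touch the foot within its last 30 mm at the free end (contact force between brush and bracket above 0.3 N and x of brush_tip in the frame of bracket between -0.09 and -0.045 m and y of brush_tip in the frame of bracket between -0.025 and 0.025 m and z of brush_tip in the frame of bracket below 0.02 m), for 0.05 s.
At the end, for the whole second after the job is handed in: The brush stands still in the rack's slot, let go, bristles down: its tip through the slot and at least 55 mm below the plate's top, its axis within 0.2 rad of upright and its handle up. The pan is up (under 3 mm). The can and the bracket stand level within 30 mm of where they were (x of brush_tip in the frame of slot between -0.02 and 0.02 m and y of brush_tip in the frame of slot between -0.03 and 0.03 m and z of brush_tip in the frame of slot below -0.055 m and angle between brush's own y axis and vertical below 0.2 rad and linear speed of brush below 0.02 m/s and angular speed of brush below 0.2 rad/s and value of joint dasher below 0.003 m and distance of each of can, bracket from where it was at the start of the episode below 0.03 m and angle between each of can, bracket's own z axis and vertical below 0.1 rad); the robot touches nothing.
It fails at once if the can is tipped (over 0.3 rad) or shoved more than 50 mm (angle between can's own z axis and vertical above 0.3 rad or distance of can from where it was at the start of the episode above 0.05 m).
It fails at once if the bracket is tipped (over 0.3 rad) or shoved more than 50 mm (angle between bracket's own z axis and vertical above 0.3 rad or distance of bracket from where it was at the start of the episode above 0.05 m).
It fails at once if the wax tin, the tape measure or the sanding block is shifted more than 30 mm (distance of any of wax_tin, tape_measure, sanding_block from where it was at the start of the episode above 0.03 m).
It also fails if it takes over 67 s, if anything falls off the work surface, if the arm or the gripper's body presses on something with over 40 N, if the wrist force passes 120 N, or if a joint passes its speed limit or range.

### The arm

A 6-joint arm with a two-finger parallel gripper is mounted at the origin on the work surface; the furniture and walls round the work are solid. World frame = base frame: x ahead of the robot, y to its left, z up, the work surface at z = 0. Lengths are in m, angles in rad, forces in N, time in s.
With the tool pointing down it reaches from about 0.35 to 0.85 m from the base axis. Payload 8.1 kg.
Tool frame: the origin (TCP) lies on the centre line of the jaws, within the pads' length; the fingertips stand 22 mm ahead of it and the grasp point (between the pads) lies 3 mm ahead of it; z points along the fingers, y is the line along which they close (so a half turn about z gives the same grasp; the last joint's range is limited). The gripper opens to 93 mm and grips with 3 to 60 N. Pads are 15 mm wide; open, the fingers measure 128 mm over their backs; the gripper's body (75 mm by 188 mm) begins 65 mm behind the grasp point.
Start: joints at [-1.432, 0.13, 1.488, -0, 1.523, -0.085], TCP at [0.133, -0.585, 0.241] pointing down, gripper open.
Joint ranges: [-2.96, 2.96], [-0.89, 2.26], [0.02, 2.5], [-1.34, 4.48], [0, 2.73], [-2.66, 2.66]. Speed limits (rad/s): [2.39, 2.39, 2.79, 3.14, 3.14, 3.14].

### API

Orientations are given as a rotation vector (axis times angle).
In Python, from plant import robot gives the robot as it stands.
- The arm moves only by the tool advance, called after ">>>" as name(argument=value, ...) on one line, values as JSON. Schema: {"type":"object","properties":{"plan":{"type":"array","items":{"type":"object","properties":{"jaw":{"type":"number"},"pos":{"type":"array","items":{"type":"number"},"minItems":3,"maxItems":3},"spin":{"type":"number"}},"additionalProperties":false,"required":["jaw"]},"minItems":1,"maxItems":20},"grip_force":{"type":"number"},"only":{"type":"string"},"quiet":{"type":"boolean"},"lines":{"type":"string"}},"required":["plan"],"additionalProperties":false}. plan is a list of rows, 1 to 20 of them, each an object with the fields jaw (the finger opening in m), pos (a list: dx, dy, dz in parts of the range, where 1.0 means 0.3 m), spin (a turn about the tool's z in a scale on which 1.0 is pi rad); a field left out counts as zero (the opening has to be given); each row shifts and turns the commanded pose from where the row before left it, along the tool's axes as they then stand; what a row does not reach is not made up. A row lasts 1/10 s, in which the tool goes at most 0.05 m and 0.15 rad, less where a joint would pass 70% of its speed; a pose out of reach is approached as far as the arm can. The fingers move at their own pace and stop on an object; grip_force is the grip in N (left out, the last holds). Time passes only in rows, so rows that do not move let the fingers close. The tool returns the time, the measured TCP pose, the force, the opening and the grip force at its end. only (a regular expression) keeps the lines of the reply that match it, lines (a string "A,B") keeps lines A to B, and quiet returns only ok. No shift or turn number may pass 1 either way. Input that does not fit is refused with a message, and nothing moves.
- robot.read_state(): the state, without advancing time (a new reading comes with each control period).
- robot.read_camera(name): name is "scene" or "top" or "wrist"; returns a dict with "image" (384x512x3 uint8, red, green, blue), "fx", "fy", "cx", "cy" (pixels), "R" (3x3) and "t" (3): a world point X has camera coordinates R X + t. Camera axes: x right, y down, z forward; pixel columns grow to the right and rows downward; lengths in m; the calibration is good to about 2 mm. A picture is of the moment at which its call begins. There is no depth.
- robot.close_job(): hands the job in; it is judged then, once.
The state is a dict: "t": time; "q": joint angles; "dq": joint speeds; "joint_torque": joint torques, N m; "tool_pos": TCP position; "orientation": TCP orientation; "force": force on the tool from outside, world axes, zero at the start; "wrist_torque": the same for the moment, N m; "opening": finger opening in m; "gripper_force": force on a finger pad.
Only numpy, scipy, OpenCV 4.12 (cv2) and the standard library are available. Lean on these libraries where they do the work, as an engineer would, in place of code of your own. Each camera call takes 0.05 s, during which the arm holds its last target. There are 200 camera calls.

## Working session

There is one attempt and no reset: what is moved stays moved. The work goes in short steps, Python scripts to look and compute and a tool call to move; the robot and the scene stay as the last step left them, time stands still between calls to the robot, and variables do not carry over. Pictures are saved under pics/ and viewed, at most 10 in all, crops included, and the job is handed in when it is done.

```bash
ls; mkdir -p pics
```

Run:
```python
from plant import robot
import cv2,numpy as np,pickle
d={}
for n in ("scene","top"):
    c=robot.read_camera(n); d[n]=c
    cv2.imwrite(f"pics/{n}0.png",cv2.resize(c["image"][:,:,::-1],(800,600),interpolation=cv2.INTER_CUBIC))
    print(n,c["fx"],c["cx"],c["cy"],(-c["R"].T@c["t"]).round(3),c["R"].round(3).tolist())
pickle.dump(d,open("c0.pkl","wb"))
s=robot.read_state();print(s["tool_pos"],s["orientation"],s["opening"],s["t"])
```

```text
pics
plant.py
scene 389.96606613818085 256.03861493292135 187.0636976900756 [-0.213  0.705  0.842] [[-0.768, -0.64, 0.014], [-0.402, 0.465, -0.789], [0.498, -0.612, -0.614]]
top 431.2405804128146 250.59119529870537 200.79208386686028 [ 0.234 -0.01   1.354] [[-0.003, -0.999, 0.045], [-0.992, -0.002, -0.125], [0.125, -0.045, -0.991]]
[ 0.13313328 -0.58455404  0.23970362] [-3.12029684e+00 -3.50670820e-01  9.68357841e-05] 0.09294427870086379 0.1
```

View pics/scene0.png

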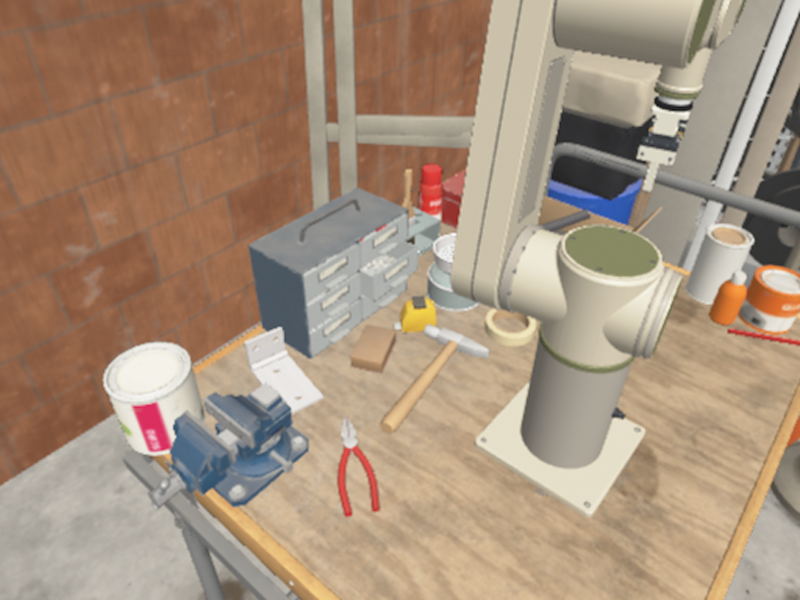

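View pics/top0.png

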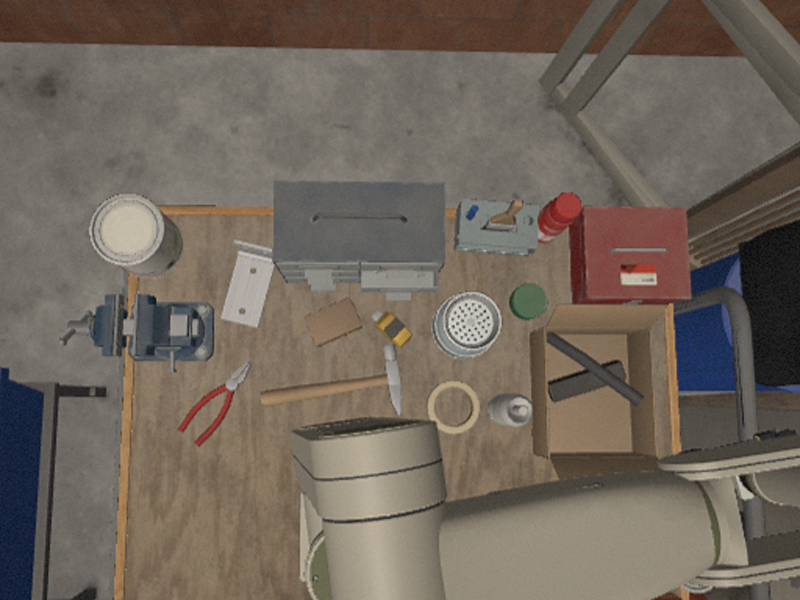

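The top view shows the bracket at (248,285) with its leg at the far end, the can's dish at (470,320), the rack and brush at (498,225), and the red spray can at (560,215). Next I'll enlarge the rack, can and bracket.

Run:
```python
import pickle,cv2,numpy as np
d=pickle.load(open("c0.pkl","rb"))
t=d["top"]["image"][:,:,::-1]
# A: cols 270-380, rows 115-240 (x4.8) ; B: cols 135-180 rows 145-215
A=cv2.resize(t[120:235,270:390],None,fx=5,fy=5,interpolation=cv2.INTER_CUBIC)
B=cv2.resize(t[150:212,135:179],None,fx=4.5,fy=4.5,interpolation=cv2.INTER_CUBIC)
out=np.zeros((600,800,3),np.uint8); out[:575,:600]=A; out[:B.shape[0],602:602+B.shape[1]]=B
s=d["scene"]["image"][:,:,::-1]
C=cv2.resize(s[105:160,252:290],None,fx=5,fy=5,interpolation=cv2.INTER_CUBIC)
out[300:575,602:602+190]=C
cv2.imwrite("pics/crop1.png",out)
```

```text
(no output)
```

View pics/crop1.png

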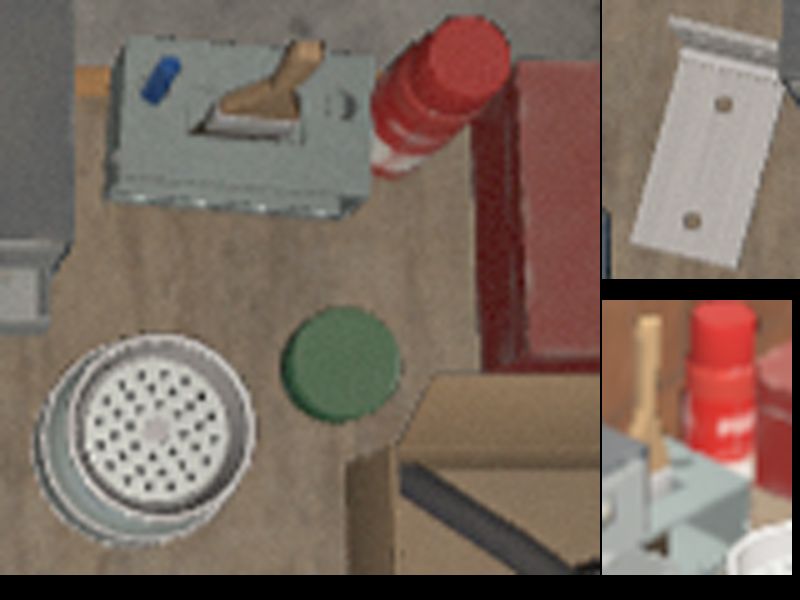

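Create h.py:
```python
import numpy as np,pickle
def px(c,u,v,z):
    r=c["R"].T@np.array([(u-c["cx"])/c["fx"],(v-c["cy"])/c["fy"],1]); o=-c["R"].T@c["t"]
    return (o+r*(z-o[2])/r[2])
def pj(c,X):
    p=c["R"]@np.asarray(X)+c["t"]; return c["fx"]*p[0]/p[2]+c["cx"],c["fy"]*p[1]/p[2]+c["cy"]
```

Run:
```python
from h import *
d=pickle.load(open("c0.pkl","rb")); t=d["top"]; s=d["scene"]
A=lambda u,v,z:px(t,270+(u-2)/5,120+(v-2)/5,z).round(4)
B=lambda u,v,z:px(t,135+(u-602-2)/4.5,150+(v-2)/4.5,z).round(4)
for n,u,v in [("TL",127,38),("TR",378,56),("BL",112,190),("BR",366,207)]: print("rack",n,A(u,v,.072))
for n,u,v in [("sl",192,132),("str",305,100),("sbr",303,143)]: print(n,A(u,v,.072))
print("pen",A(172,62,.124))
print("handle",A(310,48,.214)); print("bristle mid at plate",A(253,123,.072))
print("rim",A(155,428,.126),"L",A(70,428,.126)[1],A(253,428,.126)[1],"pan",A(155,430,.106))
print("spray",A(468,55,.18),"tin",A(342,364,.038))
for n,u,v,z in [("footBL",632,240,.006),("BR",738,268,.006),("h1",692,221,.006),("h2",724,104,.006),("legTL",674,17,.07),("legTR",780,43,.07),("cornL",680,52,.006),("cornR",783,82,.006)]: print(n,B(u,v,z))
```

```text
rack TL [ 0.6243 -0.2057  0.072 ]
rack TR [ 0.6144 -0.3617  0.072 ]
rack BL [ 0.5286 -0.1949  0.072 ]
rack BR [ 0.519  -0.3513  0.072 ]
sl [ 0.5653 -0.2448  0.072 ]
str [ 0.586  -0.3153  0.072 ]
sbr [ 0.5589 -0.3134  0.072 ]
pen [ 0.5941 -0.2242  0.124 ]
handle [ 0.5764 -0.2851  0.214 ]
bristle mid at plate [ 0.5712 -0.2827  0.072 ]
rim [ 0.3762 -0.2099  0.126 ] L -0.1606 -0.2669 pan [ 0.3773 -0.2131  0.106 ]
spray [ 0.5835 -0.3838  0.18  ] tin [ 0.4267 -0.3422  0.038 ]
footBL [0.3964 0.2703 0.006 ]
BR [0.377 0.197 0.006]
h1 [0.4097 0.2294 0.006 ]
h2 [0.4924 0.2092 0.006 ]
legTL [0.5392 0.2334 0.07  ]
legTR [0.5219 0.1625 0.07  ]
cornL [0.5293 0.2407 0.006 ]
cornR [0.5083 0.1685 0.006 ]
```

The crops show the slot (crop corners (192,132), (303,143)) with the brush handle leaning a little, its top at (310,48). The pan's centre is at (155,430), and the bracket's holes are at (692,221) and (724,104). First I'll raise the tool and go above the brush.

The rows are not in the units I measure in: shifts go in shares of 0.3 m and turns go in shares of pi rad. I convert before sending: -0.05 m is -0.1667, 0.0415 m is 0.1383.

>>> advance(plan=[{"jaw": 0.06,"pos": [0,0,-0.1667]},{"jaw": 0.06,"pos": [0,0,-0.1667]},{"jaw": 0.06,"pos": [0,0,-0.1667]},{"jaw": 0.06,"pos": [0.1383,-0.0543,0]},{"jaw": 0.06,"pos": [0.1383,-0.0543,0]},{"jaw": 0.06,"pos": [0.1383,-0.0543,0]},{"jaw": 0.06,"pos": [0.1383,-0.0543,0]},{"jaw": 0.06,"pos": [0.1383,-0.0543,0]},{"jaw": 0.06,"pos": [0.1383,-0.0543,0]},{"jaw": 0.06,"pos": [0.1383,-0.0543,0]},{"jaw": 0.06,"pos": [0.1383,-0.0543,0]},{"jaw": 0.06,"pos": [0.1383,-0.0543,0]},{"jaw": 0.06,"pos": [0.1383,-0.0543,0]},{"jaw": 0.06,"pos": [0.1383,-0.0543,0]},{"jaw": 0.06,"pos": [0.1383,-0.0543,0]}], grip_force=40)

```text
t: 1.6
tool_pos: [0.5766, -0.2824, 0.3901]
orientation: [-3.121, -0.351, 0.001]
force: [-0.2, -0.6, 1.0]
opening: 0.0602
gripper_force: 0.0
```

>>> advance(plan=[{"jaw": 0.06,"spin": -0.0452},{"jaw": 0.06,"spin": -0.0452},{"jaw": 0.06,"spin": -0.0452},{"jaw": 0.06,"spin": -0.0452},{"jaw": 0.06,"spin": -0.0452},{"jaw": 0.06,"spin": -0.0452},{"jaw": 0.06,"spin": -0.0452},{"jaw": 0.06,"spin": -0.0452},{"jaw": 0.06,"spin": -0.0452},{"jaw": 0.06},{"jaw": 0.06}])

```text
t: 2.7
tool_pos: [0.5753, -0.2837, 0.3902]
orientation: [-2.301, -2.138, 0.0]
force: [-0.4, -0.4, 0.1]
opening: 0.06
gripper_force: 0.0
```

Run:
```python
from plant import robot
import cv2,numpy as np,pickle
d={}
for n in ("wrist","top"):
    c=robot.read_camera(n); d[n]=c
pickle.dump(d,open("c1.pkl","wb"))
w=d["wrist"]["image"][:,:,::-1]
cv2.imwrite("pics/wrist1.png",cv2.resize(w,(800,600),interpolation=cv2.INTER_CUBIC))
c=d["wrist"];print(c["fx"],(-c["R"].T@c["t"]).round(3),c["R"].round(3).tolist())
from scipy.spatial.transform import Rotation as R
s=robot.read_state();print(s["tool_pos"],R.from_rotvec(s["orientation"]).as_matrix().round(3).tolist(),s["q"])
```

```text
296.23694395071 [ 0.581 -0.218  0.534] [[0.997, -0.073, -0.001], [-0.07, -0.968, 0.243], [-0.019, -0.242, -0.97]]
[ 0.57531853 -0.28375702  0.39033506] [[0.072, 0.997, -0.0], [0.997, -0.072, 0.0], [0.0, -0.0, -1.0]] [-5.38109867e-01  2.38223556e-01  1.09745070e+00  7.40308328e-06
  1.80642433e+00 -4.65750309e-01]
```

View pics/wrist1.png

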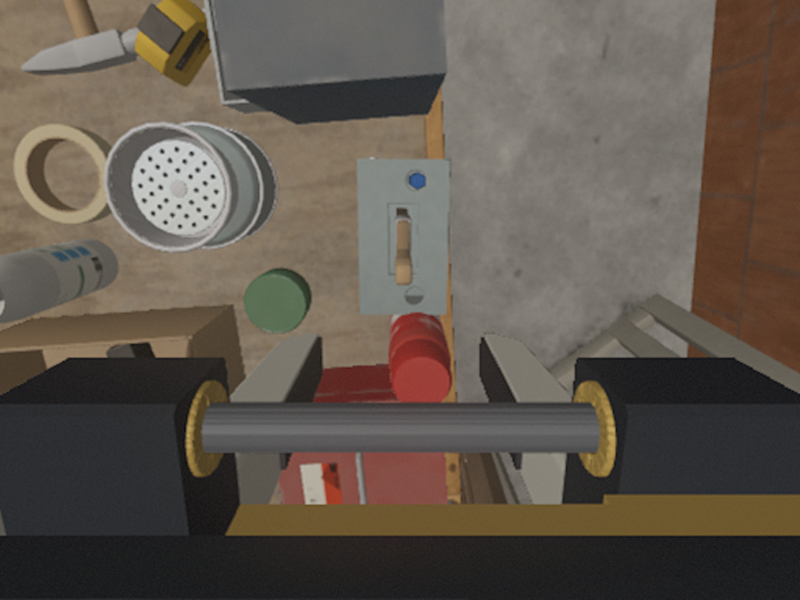

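The wrist view shows the handle's end at about (403,275), the slot from (388,203) to (413,274), the pen top at (417,180), the pan's centre at (178,188), and the rack upright in the frame.

Run:
```python
from h import *
d=pickle.load(open("c1.pkl","rb")); w=d["wrist"]
W=lambda u,v,z:px(w,u*.64-.18,v*.64-.18,z).round(4)
for n,u,v,z in [("handle end",403,274,.213),("handle low",403,222,.138),("slot TL",389,204,.072),("slot BL",388,274,.072),("slotTR",413,204,.072),("rackTL",358,159,.072),("TR",449,158,.072),("BR",446,314,.072),("BL",361,314,.072),("pen",417,180,.124),("pan",178,188,.106)]: print(n,W(u,v,z))
```

```text
handle end [ 0.5772 -0.2854  0.213 ]
handle low [ 0.5796 -0.2561  0.138 ]
slot TL [ 0.567 -0.244  0.072]
slot BL [ 0.5604 -0.314   0.072 ]
slotTR [ 0.5905 -0.2457  0.072 ]
rackTL [ 0.5406 -0.1994  0.072 ]
TR [ 0.6279 -0.2049  0.072 ]
BR [ 0.6173 -0.3608  0.072 ]
BL [ 0.529  -0.3544  0.072 ]
pen [ 0.5942 -0.2225  0.124 ]
pan [ 0.3789 -0.214   0.106 ]
```

To row units: 0.04 m is 0.1333, 0.001 m is 0.0033.

>>> advance(plan=[{"jaw": 0.06,"pos": [0,0.0033,0.1333]},{"jaw": 0.06,"pos": [0,0,0.1333]},{"jaw": 0.06,"pos": [0,0,0.1333]},{"jaw": 0.06,"pos": [0,0,0.1333]},{"jaw": 0.06,"pos": [0,0,0.1267]},{"jaw": 0.06},{"jaw": 0.0},{"jaw": 0.0},{"jaw": 0.0},{"jaw": 0.0},{"jaw": 0.0},{"jaw": 0.0}], grip_force=40)

```text
t: 4.0
tool_pos: [0.5765, -0.284, 0.1932]
orientation: [2.296, 2.143, 0.0]
force: [-0.7, -0.0, 0.1]
opening: 0.0166
gripper_force: 0.0
```

>>> advance(plan=[{"jaw": 0.0},{"jaw": 0.0},{"jaw": 0.0}], grip_force=40)

```text
t: 4.3
tool_pos: [0.5764, -0.2839, 0.1929]
orientation: [2.297, 2.143, 0.0]
force: [-0.2, -0.5, 1.5]
opening: 0.0117
gripper_force: 40.0
```

>>> advance(plan=[{"jaw": 0.0,"pos": [0,0,-0.0667]},{"jaw": 0.0,"pos": [0,0,-0.1]},{"jaw": 0.0,"pos": [0,0,-0.1333]},{"jaw": 0.0,"pos": [0,0,-0.1333]},{"jaw": 0.0,"pos": [0,0,-0.1333]},{"jaw": 0},{"jaw": 0}])

```text
t: 5.0
tool_pos: [0.5768, -0.2841, 0.3637]
orientation: [2.295, 2.142, 0.001]
force: [0.4, 0.3, -1.9]
opening: 0.0119
gripper_force: 40.0
```

Run:
```python
from plant import robot
import cv2,numpy as np,pickle
d={}
for n in ("wrist","scene","top"):
    c=robot.read_camera(n); d[n]=c
pickle.dump(d,open("c2.pkl","wb"))
w=d["wrist"]["image"][:,:,::-1]; s=d["scene"]["image"][:,:,::-1]; t=d["top"]["image"][:,:,::-1]
r=lambda a,W,H:cv2.resize(a,(W,H),interpolation=cv2.INTER_CUBIC)
o=np.zeros((600,800,3),np.uint8)
o[:300,:400]=r(w,400,300); o[300:,:400]=r(t,400,300)
o[:480,402:]=r(s[60:180,230:330],398,480)
cv2.imwrite("pics/g2.png",o)
```

```text
(no output)
```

View pics/g2.png

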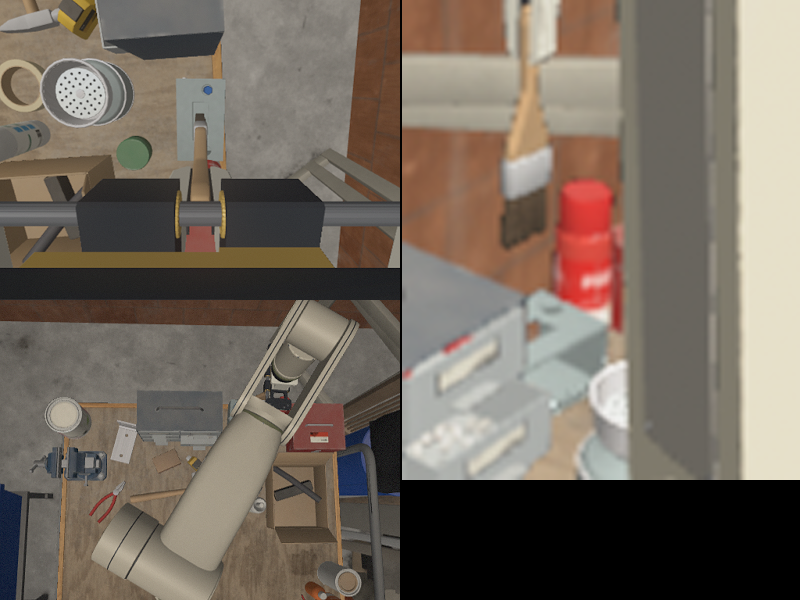

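The brush is out of the rack and clamped, leaning slightly. The bristle-end middle is at (522,246) in the scene crop. I'll work out where the tip is.

Run:
```python
from h import *
d=pickle.load(open("c2.pkl","rb")); c=d["scene"]
def P(a,b,x0=.577):
    u,v=230+(a-402)/3.98-.4,60+b/4-.4
    r=c["R"].T@np.array([(u-c["cx"])/c["fx"],(v-c["cy"])/c["fy"],1]); o=-c["R"].T@c["t"]
    n=np.array([.997,-.072,0]); k=(n@(np.array([.5768,-.284,0])-o))/(n@r); return (o+k*r).round(4)
for n,a,b in [("botL",501,243),("botR",545,237),("botmid",523,243),("ferrule top mid",528,152),("shoulder/hand",529,80),("grip",527,15)]: print(n,P(a,b))
w=d["wrist"]
for z in (.17,.18): print(px(w,200*1.28,124*1.28,z))
print(pj(w,[.577,-.281,.176]),pj(c,[.577,-.284,.176]))
```

```text
botL [ 0.5791 -0.2525  0.1767]
botR [ 0.5749 -0.3109  0.1609]
botmid [ 0.577  -0.2813  0.1659]
ferrule top mid [ 0.5767 -0.2851  0.2532]
shoulder/hand [ 0.5768 -0.2842  0.319 ]
grip [ 0.5771 -0.2799  0.376 ]
[ 0.57842194 -0.27010022  0.17      ]
[ 0.57851755 -0.26854846  0.18      ]
(np.float64(255.4171054893983), np.float64(169.10115574975123)) (np.float64(260.52462605888064), np.float64(117.57352532321742))
```

To row units: -0.0407 m is -0.1357, 0.03 m is 0.1.

>>> advance(plan=[{"jaw": 0,"pos": [0.036,-0.1357,0]},{"jaw": 0,"pos": [0.036,-0.1357,0]},{"jaw": 0,"pos": [0.036,-0.1357,0]},{"jaw": 0,"pos": [0.036,-0.1357,0]},{"jaw": 0,"pos": [0.036,-0.1357,0]},{"jaw": 0},{"jaw": 0,"pos": [0,0,0.1]},{"jaw": 0,"pos": [0,0,0.1]},{"jaw": 0}])

```text
t: 6.05
tool_pos: [0.3752, -0.2145, 0.297]
orientation: [-2.29, -2.137, 0.003]
force: [-0.5, -0.2, -0.5]
opening: 0.0117
gripper_force: 40.0
```

>>> advance(plan=[{"jaw": 0,"pos": [0,0,0.0167]},{"jaw": 0,"pos": [0,0,0.0167]},{"jaw": 0,"pos": [0,0,0.0133]},{"jaw": 0},{"jaw": 0}])

```text
t: 6.55
tool_pos: [0.3775, -0.2162, 0.2896]
orientation: [2.296, 2.142, 0.001]
force: [0.8, -0.2, 2.8]
opening: 0.012
gripper_force: 40.0
```

To row units: 0.003 m is 0.01.

>>> advance(plan=[{"jaw": 0,"pos": [0,0,0.01]},{"jaw": 0,"pos": [0,0,0.01]},{"jaw": 0}])

```text
t: 6.85
tool_pos: [0.3773, -0.2161, 0.2826]
orientation: [2.296, 2.143, 0.0]
force: [0.7, -1.0, 5.0]
opening: 0.012
gripper_force: 40.0
```

>>> advance(plan=[{"jaw": 0,"pos": [0,0,0.01]},{"jaw": 0,"pos": [0,0,0.01]},{"jaw": 0},{"jaw": 0}])

```text
t: 7.25
tool_pos: [0.3776, -0.2164, 0.2786]
orientation: [2.295, 2.142, 0.001]
force: [-0.9, 1.1, 13.4]
opening: 0.0122
gripper_force: 40.0
```

To row units: 0.0405 m is 0.135, -0.03 m is -0.1, 0.085 rad is 0.0271.

>>> advance(plan=[{"jaw": 0,"pos": [0,0,-0.1]},{"jaw": 0,"pos": [0,0,-0.1]},{"jaw": 0,"pos": [0,0,-0.1]},{"jaw": 0},{"jaw": 0,"pos": [0.135,-0.01,0]},{"jaw": 0,"pos": [0.135,-0.01,0]},{"jaw": 0,"pos": [0.135,-0.01,0]},{"jaw": 0,"pos": [0.135,-0.01,0]},{"jaw": 0,"pos": [0.135,-0.01,0]},{"jaw": 0,"pos": [0.135,-0.01,0]},{"jaw": 0,"pos": [0.135,-0.01,0]},{"jaw": 0,"pos": [0.135,-0.01,0]},{"jaw": 0,"pos": [0.135,-0.01,0]},{"jaw": 0,"pos": [0.135,-0.01,0]},{"jaw": 0,"spin": 0.0271},{"jaw": 0,"spin": 0.0271},{"jaw": 0},{"jaw": 0}])

```text
t: 9.05
tool_pos: [0.3748, 0.19, 0.3656]
orientation: [-2.468, -1.943, 0.002]
force: [0.4, 0.2, -0.6]
opening: 0.0119
gripper_force: 40.0
```

Run:
```python
from plant import robot
import cv2,numpy as np,pickle
d={}
for n in ("wrist","scene","top"):
    c=robot.read_camera(n); d[n]=c
pickle.dump(d,open("c3.pkl","wb"))
w=d["wrist"]["image"][:,:,::-1]; s=d["scene"]["image"][:,:,::-1]
r=lambda a,W,H:cv2.resize(a,(W,H),interpolation=cv2.INTER_CUBIC)
o=np.zeros((600,800,3),np.uint8)
o[:300,:400]=r(w,400,300)
o[300:,:400]=r(d["top"]["image"][:,:,::-1],400,300)
o[:600,402:]=r(s[80:280,130:263],398,600)
cv2.imwrite("pics/g3.png",o)
print(robot.read_state()["tool_pos"])
```

```text
[0.37504883 0.18979323 0.36629303]
```

View pics/g3.png

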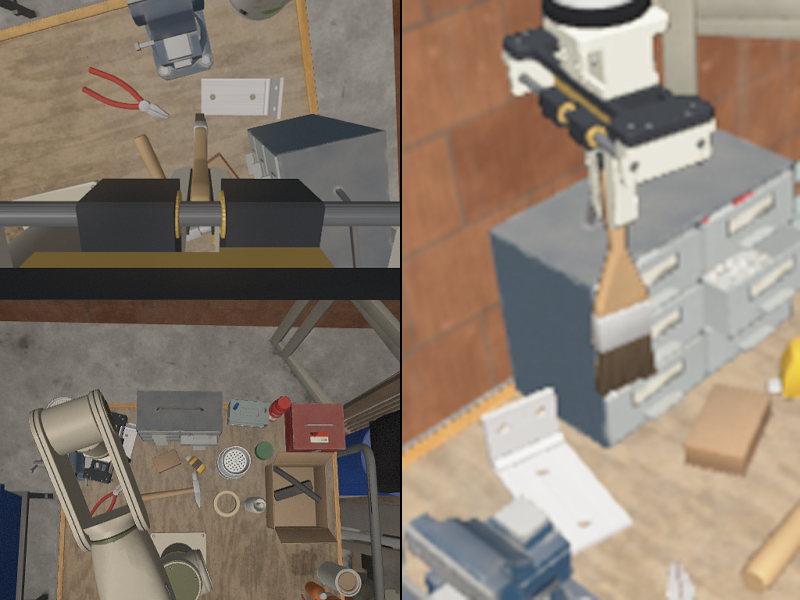

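Brush is held well and near the bracket. The wrist view has the bracket's holes at (213,97) and (252,97), and the bristle ends at about (625,388) in the scene crop.

Run:
```python
from h import *
d=pickle.load(open("c3.pkl","rb")); w=d["wrist"]; c=d["scene"]
for n,a,b,z in [("h1",213.5,97.5,.006),("h2",252.5,97.5,.006),("BL",202,79,.006),("BR",202,114,.006),("legT",283,79,.07),("legB",280,117,.07)]: print(n,px(w,a*1.28-.1,b*1.28-.1,z).round(4))
def P(a,b):
    u,v=130+(a-402)/2.992-.3,80+b/3-.3
    r=c["R"].T@np.array([(u-c["cx"])/c["fx"],(v-c["cy"])/c["fy"],1]); o=-c["R"].T@c["t"]
    n=np.array([.970,-.243,0]); k=(n@(np.array([.375,.190,0])-o))/(n@r); return (o+k*r).round(4)
for n,a,b in [("botL",597,391),("botR",657,376),("ferL",592,316),("ferR",651,298),("hand",617,232)]: print(n,P(a,b))
t=pickle.load(open("c0.pkl","rb"))["top"]; print("cab L",px(t,275*.64,182*.64,.21),px(t,275*.64,265*.64,.21))
```

```text
h1 [0.4129 0.2276 0.006 ]
h2 [0.4937 0.2081 0.006 ]
BL [0.3979 0.2702 0.006 ]
BR [0.381  0.1992 0.006 ]
legT [0.5408 0.2336 0.07  ]
legB [0.5249 0.1661 0.07  ]
botL [0.3825 0.22   0.1792]
botR [0.3681 0.1625 0.1669]
ferL [0.3818 0.2173 0.2589]
ferR [0.3683 0.1633 0.2533]
hand [0.3748 0.1891 0.3296]
cab L [0.60900561 0.14083246 0.21      ] [0.46191452 0.13816959 0.21      ]
```

To row units: 0.04 m is 0.1333, 0.039 m is 0.13.

>>> advance(plan=[{"jaw": 0,"pos": [0.05,0.1333,0]},{"jaw": 0,"pos": [0.05,0.1333,0]},{"jaw": 0,"pos": [0.05,0.13,0]},{"jaw": 0},{"jaw": 0,"pos": [0,0,0.1333]},{"jaw": 0,"pos": [0,0,0.1333]},{"jaw": 0,"pos": [0,0,0.1333]},{"jaw": 0,"pos": [0,0,0.1]},{"jaw": 0,"pos": [0,0,0.0467]},{"jaw": 0},{"jaw": 0}])

```text
t: 10.3
tool_pos: [0.502, 0.2058, 0.2044]
orientation: [2.47, 1.94, 0.003]
force: [-0.2, 0.7, -0.2]
opening: 0.0117
gripper_force: 40.0
```

>>> advance(plan=[{"jaw": 0,"pos": [0,0,0.01]},{"jaw": 0,"pos": [0,0,0.01]},{"jaw": 0}])

```text
t: 10.6
tool_pos: [0.5016, 0.2058, 0.1972]
orientation: [2.47, 1.941, 0.001]
force: [-0.1, -0.9, -1.1]
opening: 0.0113
gripper_force: 40.0
```

To row units: 0.002 m is 0.0067.

>>> advance(plan=[{"jaw": 0,"pos": [0,0,0.0067]},{"jaw": 0,"pos": [0,0,0.0067]},{"jaw": 0}])

```text
t: 10.9
tool_pos: [0.502, 0.206, 0.1947]
orientation: [2.47, 1.94, 0.003]
force: [-2.8, -0.4, 10.2]
opening: 0.0118
gripper_force: 40.0
```

>>> advance(plan=[{"jaw": 0,"pos": [0,0,0.0033]},{"jaw": 0}])

```text
t: 11.1
tool_pos: [0.5022, 0.2061, 0.1946]
orientation: [2.469, 1.94, 0.005]
force: [-4.2, -1.1, 15.9]
opening: 0.012
gripper_force: 40.0
```

To row units: -0.01 m is -0.0333, -0.007 m is -0.0233.

>>> advance(plan=[{"jaw": 0,"pos": [0,-0.0167,-0.0033]},{"jaw": 0,"pos": [0,-0.0333,0]},{"jaw": 0,"pos": [0,-0.0333,0]},{"jaw": 0,"pos": [0,-0.0333,0]},{"jaw": 0,"pos": [0,-0.0233,0]},{"jaw": 0}])

```text
t: 11.7
tool_pos: [0.4615, 0.2161, 0.1947]
orientation: [2.468, 1.94, 0.007]
force: [2.0, -0.4, 8.3]
opening: 0.0118
gripper_force: 40.0
```

To row units: -0.01 m is -0.0333.

>>> advance(plan=[{"jaw": 0,"pos": [0,-0.0333,0]},{"jaw": 0,"pos": [0,-0.0333,0]},{"jaw": 0,"pos": [0,-0.0333,0]},{"jaw": 0,"pos": [0,-0.0333,0]},{"jaw": 0,"pos": [0,-0.0333,0]},{"jaw": 0,"pos": [0,-0.0333,0]},{"jaw": 0},{"jaw": 0}])

```text
t: 12.5
tool_pos: [0.4032, 0.2304, 0.1947]
orientation: [2.469, 1.94, 0.007]
force: [1.8, -0.1, 10.5]
opening: 0.0118
gripper_force: 40.0
```

Run:
```python
from plant import robot
import cv2,numpy as np,pickle
s=robot.read_camera("scene");pickle.dump({"scene":s},open("c4.pkl","wb"))
cv2.imwrite("pics/g4.png",cv2.resize(s["image"][130:280,100:300,::-1],(800,600),interpolation=cv2.INTER_CUBIC))
```

```text
(no output)
```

View pics/g4.png

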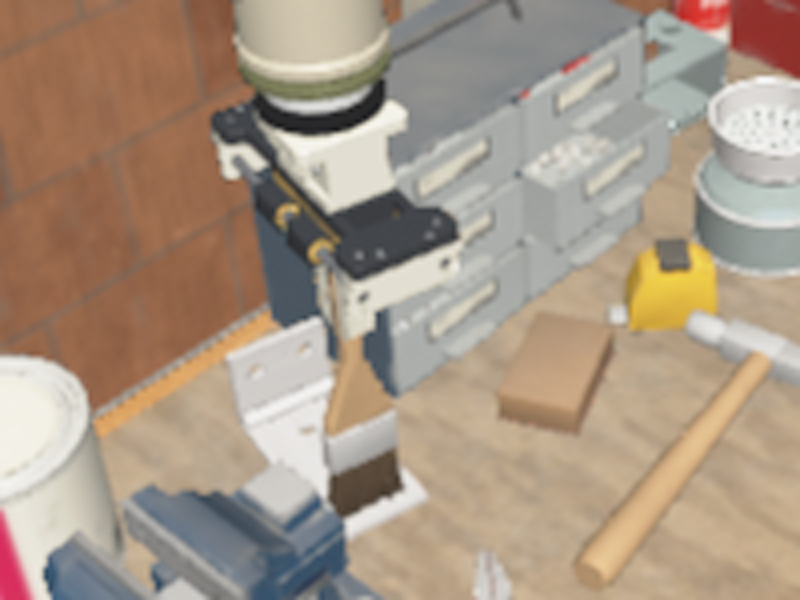

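The bristles are on the foot just short of its free end: bristle ends (345,515)–(402,490), foot edge at (428,497). The bracket hasn't moved. Next I'll lift and carry the brush back round the front.

To row units: -0.04 m is -0.1333, -0.02 m is -0.0667, -0.085 rad is -0.0271.

>>> advance(plan=[{"jaw": 0,"pos": [0,0,-0.1333]},{"jaw": 0,"pos": [0,0,-0.1333]},{"jaw": 0,"pos": [0,0,-0.1333]},{"jaw": 0,"pos": [0,0,-0.1333]},{"jaw": 0,"pos": [0,0,-0.0667]},{"jaw": 0,"spin": -0.0271},{"jaw": 0,"spin": -0.0271},{"jaw": 0},{"jaw": 0,"pos": [-0.1333,0,0]},{"jaw": 0,"pos": [-0.1333,0,0]},{"jaw": 0,"pos": [-0.1333,0,0]},{"jaw": 0,"pos": [-0.1333,0,0]},{"jaw": 0,"pos": [-0.1333,0,0]},{"jaw": 0,"pos": [-0.1333,0,0]},{"jaw": 0,"pos": [-0.1333,0,0]},{"jaw": 0,"pos": [-0.1333,0,0]},{"jaw": 0,"pos": [-0.1333,0,0]},{"jaw": 0,"pos": [-0.1333,0,0]},{"jaw": 0,"pos": [-0.1333,0.0133,0]},{"jaw": 0}])

```text
t: 14.55
tool_pos: [0.3749, -0.2128, 0.3713]
orientation: [-2.304, -2.134, 0.002]
force: [-0.5, 0.6, -0.8]
opening: 0.0115
gripper_force: 40.0
```

>>> advance(plan=[{"jaw": 0,"pos": [-0.0383,0.137,0]},{"jaw": 0,"pos": [-0.0383,0.137,0]},{"jaw": 0,"pos": [-0.0383,0.137,0]},{"jaw": 0,"pos": [-0.0383,0.137,0]},{"jaw": 0,"pos": [-0.0383,0.137,0]},{"jaw": 0},{"jaw": 0}])

```text
t: 15.25
tool_pos: [0.5772, -0.2801, 0.3699]
orientation: [-2.294, -2.139, 0.002]
force: [-0.6, 0.1, -0.0]
opening: 0.0113
gripper_force: 40.0
```

Run:
```python
from plant import robot
import cv2,numpy as np,pickle
d={n:robot.read_camera(n) for n in ("scene","wrist")}
pickle.dump(d,open("c5.pkl","wb"))
w=d["wrist"]["image"][:,:,::-1]; s=d["scene"]["image"][:,:,::-1]
r=lambda a,W,H:cv2.resize(a,(W,H),interpolation=cv2.INTER_CUBIC)
o=np.zeros((600,800,3),np.uint8)
o[:480,:400]=r(w[60:240,180:330],400,480)
o[:480,402:]=r(s[60:180,230:330],398,480)
cv2.imwrite("pics/g5.png",o)
s=robot.read_state();print(s["tool_pos"],s["orientation"])
```

```text
[ 0.57646932 -0.28022628  0.37322052] [2.29729393e+00 2.14258283e+00 2.32026583e-04]
```

View pics/g5.png

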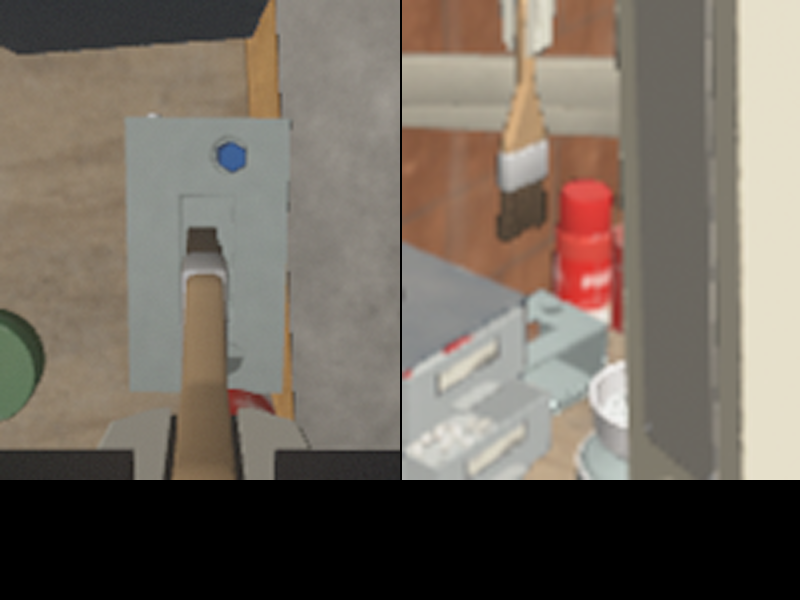

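The tip holds the same offset as at pick-up: wrist-crop bristle end at (203,240), over the slot. I'll lower it with checks.

To row units: 0.04 m is 0.1333, 0.01 m is 0.0333.

>>> advance(plan=[{"jaw": 0,"pos": [-0.0067,0,0.1333]},{"jaw": 0,"pos": [0,0,0.1333]},{"jaw": 0,"pos": [0,0,0.0333]},{"jaw": 0}])

```text
t: 15.75
tool_pos: [0.5753, -0.2821, 0.2822]
orientation: [-2.296, -2.141, 0.001]
force: [-0.3, 0.0, -1.7]
opening: 0.0118
gripper_force: 40.0
```

>>> advance(plan=[{"jaw": 0,"pos": [0,0,0.05]},{"jaw": 0,"pos": [0,0,0.05]},{"jaw": 0,"pos": [0,0,0.0333]},{"jaw": 0}])

```text
t: 16.15
tool_pos: [0.576, -0.2824, 0.2404]
orientation: [-2.294, -2.141, 0.001]
force: [-0.0, -1.0, -1.3]
opening: 0.0117
gripper_force: 40.0
```

To row units: 0.02 m is 0.0667, 0.005 m is 0.0167.

>>> advance(plan=[{"jaw": 0,"pos": [0,0,0.0667]},{"jaw": 0,"pos": [0,0,0.0667]},{"jaw": 0,"pos": [0,0,0.0167]},{"jaw": 0},{"jaw": 0}])

```text
t: 16.65
tool_pos: [0.5773, -0.2832, 0.1989]
orientation: [2.296, 2.143, 0.001]
force: [0.4, -0.1, -0.3]
opening: 0.0119
gripper_force: 40.0
```

To row units: 0.002 m is 0.0067.

>>> advance(plan=[{"jaw": 0,"pos": [0,0,0.0067]},{"jaw": 0}])

```text
t: 16.85
tool_pos: [0.5772, -0.2832, 0.1965]
orientation: [2.296, 2.143, 0.001]
force: [-0.0, 0.8, -0.8]
opening: 0.0114
gripper_force: 40.0
```

To row units: 0.002 m is 0.0067.

>>> advance(plan=[{"jaw": 0,"pos": [0,0,0.0067]},{"jaw": 0}])

```text
t: 17.05
tool_pos: [0.5767, -0.2829, 0.1936]
orientation: [-2.297, -2.143, 0.0]
force: [0.3, 0.1, -0.9]
opening: 0.0117
gripper_force: 40.0
```

>>> advance(plan=[{"jaw": 0.02},{"jaw": 0.03},{"jaw": 0.04},{"jaw": 0.05},{"jaw": 0.05}])

```text
t: 17.55
tool_pos: [0.5768, -0.2829, 0.1937]
orientation: [2.297, 2.143, 0.0]
force: [0.8, -0.7, -1.2]
opening: 0.0469
gripper_force: 0.0
```

>>> advance(plan=[{"jaw": 0.05,"pos": [0,0,-0.1]},{"jaw": 0.05,"pos": [0,0,-0.1333]},{"jaw": 0.05,"pos": [0,0,-0.1333]},{"jaw": 0.05,"pos": [0,0,-0.1333]},{"jaw": 0.05,"pos": [0,0,-0.1333]},{"jaw": 0.05},{"jaw": 0.05},{"jaw": 0.05},{"jaw": 0.05},{"jaw": 0.05},{"jaw": 0.05}])

```text
t: 18.65
tool_pos: [0.5766, -0.2828, 0.3826]
orientation: [-2.296, -2.142, 0.001]
force: [-0.5, -0.1, 1.1]
opening: 0.0498
gripper_force: 0.0
```

Run:
```python
from plant import robot
import cv2
c=robot.read_camera("wrist"); cv2.imwrite("pics/w6.png",cv2.resize(c["image"][:,:,::-1],(800,600),interpolation=cv2.INTER_CUBIC))
```

```text
(no output)
```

View pics/w6.png

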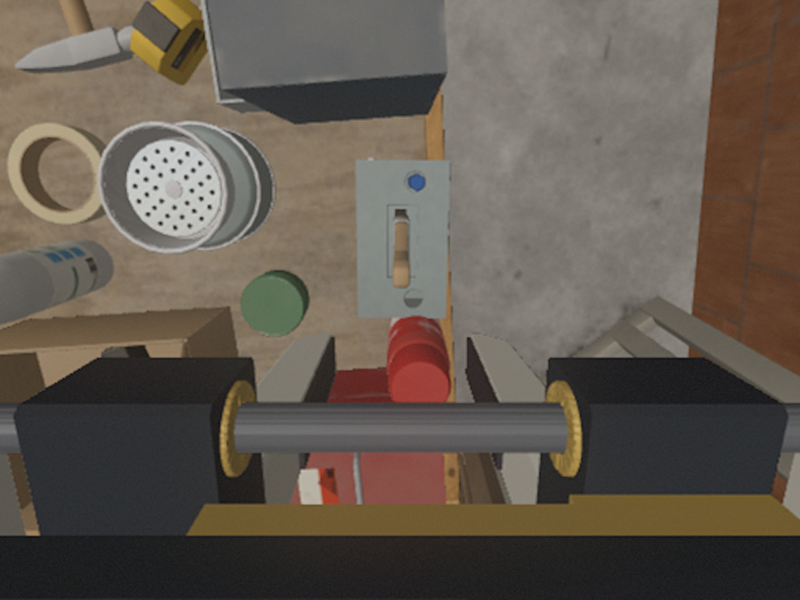

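The brush stands in the slot just as it did at the start: its handle end is at (401,278), and the can and tin haven't moved. I'm handing the job in.

```bash
python3 -c "
from plant import robot
print(robot.close_job())"
```

```text
the job is handed in; nothing more can be done
None
```

The job is handed in (no verdict was returned): I wetted the brush on the pan, brushed the bracket's foot from the leg to the free end, and stood the brush back in its slot; the can and bracket showed no shift in the pictures.

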